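# Put the inspection lamp back in its sprung charging cradle

## Task

Put the inspection lamp back in its charging cradle, lens up: with the lamp's foot press the sprung contact block back until the head fits in front of the end stop, lower the lamp flat onto the two saddles, and let go so that the block holds it against the end stop. Leave the tub, the can and the wrench where they are.

Things in the scene. Friction and masses are not known exactly. Their poses are not given: they have to be found in the camera images.
- lamp_center (a point): Middle (along, across and up) of the inspection lamp, a loose flat-sided bar of 0.2 to 0.4 kg, 190 mm long, 30 mm high, lying lens up. Its x axis runs from foot to head, z up. Aluminium handle 36 mm wide from the foot (95 mm behind this point) to 35 mm ahead of it; then the black head, 46 mm wide, 60 mm long, white lens on top. Centre of mass within 10 mm of this point.
- lamp_foot (a point): Centre of the lamp's flat foot end face (black cap with two brass contacts), 95 mm behind lamp_center; same axes.
- cradle: Charging cradle fixed to the bench: aluminium plate 90 mm wide, 8 mm thick, x from -170 to +130 mm. Origin on the bench surface, on its long middle line; x runs along that line from the sprung end to the end stop, z up. Grey spring housing at x = -165 to -110 mm, 70 mm wide, top 68 mm above the bench; then the sprung contact block, two saddles and the end stop.
- seat (a point): Where the lamp's centre must finally be: cradle x = +20, y = 0, 37 mm above the bench; same axes as the cradle (the lamp's x along the cradle's x). The lamp then rests on two black saddles with floors 22 mm above the bench, at cradle x = -55 to -35 mm (46 mm wide between the cheeks) and 70 to 90 mm (56 mm wide). The cheeks flare outward, tops 44 mm up. Between the saddles is only the plate.
- end_stop (a point): Middle of the top edge of the end stop's inner face, at cradle x = +115 mm, 36 mm above the bench. The stop is an upright plate across the cradle, 56 mm wide and 8 mm thick; the lamp's head end rests against its inner face. Same axes as the cradle.
- block_face (a point): Middle of the top edge of the sprung contact block's front face (looking to the cradle's +x); it moves with the block and is at cradle x = -55 mm when nothing presses it. The face is a flat upright grey plate 44 mm wide, from 12 to 72 mm above the bench, so 36 mm higher than the end stop. Same axes as the cradle.
- contact_block (a joint): How far the block is pressed back towards the cradle's -x, in m: 0 at rest (gap to the end stop 170 mm, shorter than the lamp), 0.045 fully back (gap 215 mm), about 0.020 with the lamp in place. The spring pushes towards the end stop with 4 N at 0, rising to 10 N at 0.045, and closes at once when let go.
- grease_tub: Bystander: black tub with an orange lid, 94 mm in diameter, 70 mm high, origin under its centre.
- spray_can: Bystander: standing red spray can, 66 mm in diameter, 200 mm high, origin under its centre.
- wrench: Bystander: steel wrench lying flat, 200 mm long along its own x axis, origin under its middle.
Things that resemble listed ones, but are neither listed nor needed, are in the scene too. What is shaped like the part that bears lamp_center but blue or turquoise is not meant.

How it is judged:
By the outcome, as a careful person would: the job done as asked, in the order asked, and still so for the second after the job is handed in, with the robot touching nothing.
It also fails if it takes over 42 s, if anything falls off the work surface, if the arm or the gripper's body presses on something with over 40 N, if the wrist force passes 120 N, or if a joint passes its speed limit or range.

## Robot

A 7-joint arm with a two-finger parallel gripper is mounted at the origin on the work surface. World frame = base frame: x ahead of the robot, y to its left, z up, the work surface at z = 0. Lengths are in m, angles in degrees, forces in N, time in s.
With the tool pointing down it reaches from about 0.425 to 0.875 m from the base axis. Payload 4.7 kg.
Tool frame: the origin (TCP) lies at the very end of the fingers, on their centre line; the grasp point (between the pads) lies 19 mm behind it; z points along the fingers, y is the line along which they close (so a half turn about z gives the same grasp; the last joint's range is limited). The gripper opens to 87 mm and grips with 3 to 60 N. Pads are 19 mm wide; open, the fingers measure 117 mm over their backs; the gripper's body (75 mm by 190 mm) begins 51 mm behind the grasp point.
Start: joints at [66.354, 18.392, -4.016, 83.108, 1.295, 78.541, -3.26], TCP at [0.269, -0.592, 0.184] pointing down, gripper open.
Joint ranges: [-163.93, 163.93], [-17.29, 119.83], [-79.2, 71.16], [3.27, 140.29], [-89.18, 269.18], [5.43, 117.66], [-154.24, 154.24]. Speed limits (degrees/s): [147.25, 147.25, 180, 180, 180, 180, 180].

## Interface

Orientations are given as [roll, pitch, yaw] about the fixed x, y, z axes, in that order (R = Rz(yaw) Ry(pitch) Rx(roll)).
In Python, from cell import telemetry, cams, env gives the robot as it stands.
- The arm moves only by the tool arm_command, never from a script. Its argument "series" is text: rows parted by semicolons, each of 5 numbers parted by spaces: the shift along the tool's x, y, z in mm, then the turn about the tool's z in rad, then the closure in counts, from 0 (fully open) to 255 (shut). A call has 1 to 20 rows; each row shifts and turns the commanded pose from where the row before left it, along the tool's axes as they then stand; what a row does not reach is not made up. A row lasts 1/12 s, in which the tool goes at most 41.7 mm and 7.16 degrees, less where a joint would pass 70% of its speed; a pose out of reach is approached as far as the arm can. A call is refused whole if a number of a shift passes 41.7 or a number of a turn 0.125, either way. A call with a gripper value outside its range is refused whole. The fingers move at their own pace and stop on an object; "squeeze" is the grip in N (left out, the last holds). Time passes only in rows, so rows that do not move let the fingers close. It gives the time, the measured TCP pose, the force, the opening and the grip force at its end, in the units of the state.
- telemetry.get_obs(): the state, without advancing time (a new reading comes with each control period).
- cams.read_camera(name): name is "scene" or "top"; returns the picture (480x640x3 uint8, blue, green, red); there is no depth.
- cams.calibration(name): a dict with "K" (3x3 intrinsics, pixels), "dist" ([k1, k2, p1, p2, k3] as OpenCV has them; the pictures are not rectified), "origin" and "rotation" of the camera in the world. Camera axes: x right, y down, z forward; pixel columns grow to the right and rows downward; lengths in m; the calibration is good to about 2 mm. A picture is of the moment at which its call begins. calibration takes no time and is no camera call.
- env.sign_off(): hands the job in; it is judged then, once.
The state is a dict: "time_s": time; "qpos": joint angles; "joint_velocities": joint speeds; "effort": joint torques, N m; "tool_pos": TCP position; "tool_rot": TCP orientation; "force": force on the tool from outside, world axes, zero at the start; "wrist_torque": the same for the moment, N m; "grip_width": finger opening in m; "grasp_force": force on a finger pad.
Only numpy, scipy, OpenCV 4.12 (cv2) and the standard library are available. Lean on these libraries where they do the work, as an engineer would, in place of code of your own. Each camera call takes 0.05 s, during which the arm holds its last target. There are 200 camera calls.

## Working session

There is one attempt and no reset: what is moved stays moved. The work goes in short steps, Python scripts to look and compute and a tool call to move; the robot and the scene stay as the last step left them, time stands still between calls to the robot, and variables do not carry over. Pictures are saved under pics/ and viewed, at most 10 in all, crops included, and the job is handed in when it is done.

Besides the shell and the picture viewer there is one more tool, called in YAML: its name, and indented under it one key for each argument. arm_command: Moves the arm, as the interface text tells. Its arguments: {"type":"object","properties":{"series":{"type":"string"},"squeeze":{"type":"number"}},"required":["series"]}

```bash
ls; mkdir -p pics
python3 - <<'E'
from cell import telemetry,cams,env
import cv2
for n in("scene","top"):
    im=cams.read_camera(n); cv2.imwrite(f"pics/{n}0.png",im)
    c=cams.calibration(n); print(n,c)
print(telemetry.get_obs())
E
```

```text
pics
scene {'K': array([[433.53966709,   0.        , 320.31530208],
       [  0.        , 433.53966709, 245.74520101],
       [  0.        ,   0.        ,   1.        ]]), 'dist': array([-0.08324309,  0.        ,  0.        ,  0.        ,  0.        ]), 'origin': array([ 1.34138004, -0.68950859,  1.11109866]), 'rotation': array([-1.34538525e+02,  3.05038140e-02,  4.67133622e+01])}
top {'K': array([[542.43166036,   0.        , 322.02846052],
       [  0.        , 542.43166036, 241.55775898],
       [  0.        ,   0.        ,   1.        ]]), 'dist': array([-0.0210387,  0.       ,  0.       ,  0.       ,  0.       ]), 'origin': array([0.44463086, 0.0533956 , 1.68345716]), 'rotation': array([-1.75039566e+02, -1.53594831e-01, -8.88501720e+01])}
{'time_s': 0.1, 'qpos': array([66.35540711, 18.43276313, -4.01647288, 83.16689702,  1.29586875,
       78.54058268, -3.26094973]), 'joint_velocities': array([-0.01102254, -0.1688047 , -0.03757593, -0.17043938, -0.06812818,
       -0.07386521,  0.11648572]), 'effort': array([-3.50431246e-04, -4.92570269e+01, -4.05869242e-01, -3.13403463e+01,
       -6.42362586e-02,  3.95007699e-02,  9.84261419e-05]), 'tool_pos': array([ 0.26878889, -0.59121953,  0.18320319]), 'tool_rot': array([-1.79905040e+02,  5.97544789e-03,  2.44542867e+01]), 'force': array([ 0.50389188, -0.28979406, -0.22526287]), 'wrist_torque': array([0.00621654, 0.03480574, 0.00618771]), 'grasp_force': 0.0, 'grip_width': 0.08689179358071027}
```

View pics/scene0.png

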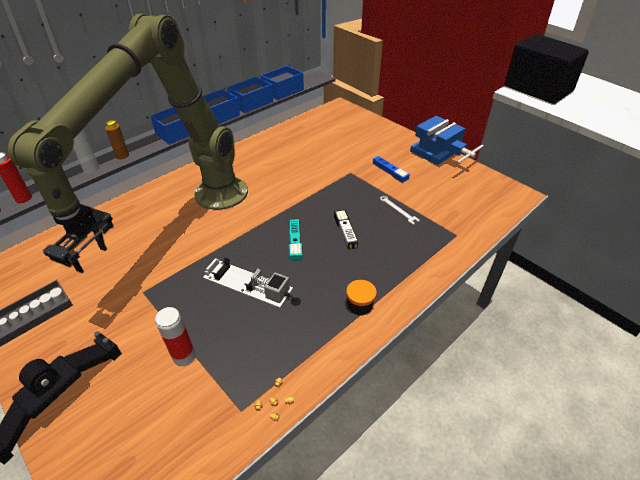

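View pics/top0.png

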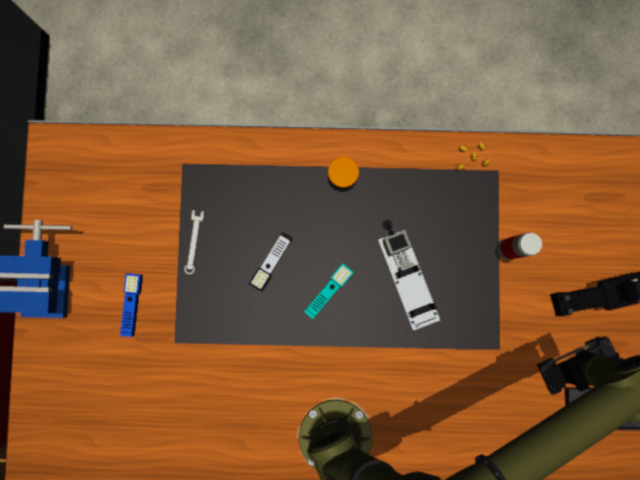

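The lamp lies at top (271,262), with its head and lens at (260,282) and its foot at (288,237). The cradle housing is at (397,241) and its end-stop end is near (425,325). The turquoise lamp at (330,290) is the decoy. Next I'll zoom in.

Run:
```python
import cv2,numpy as np
a=cv2.imread("pics/top0.png")[215:345,235:455]
b=cv2.imread("pics/scene0.png")[200:315,190:370]
a=cv2.resize(a,(600,355),interpolation=cv2.INTER_CUBIC)
cv2.imwrite("pics/topz.png",cv2.resize(cv2.imread("pics/top0.png")[215:345,235:455],(792,468),interpolation=cv2.INTER_CUBIC))
cv2.imwrite("pics/scenez.png",cv2.resize(b,(792,506),interpolation=cv2.INTER_CUBIC))
```

```text
(no output)
```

View pics/topz.png

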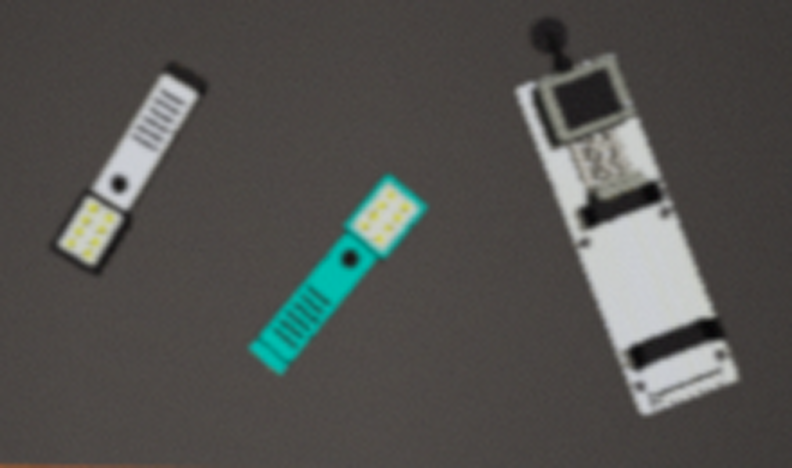

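View pics/scenez.png

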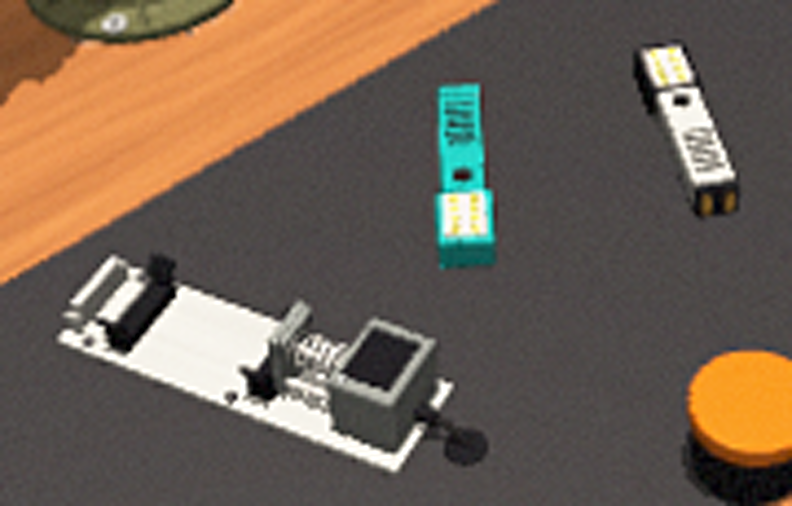

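```bash
cat > h.py <<'E'
import cv2,numpy as np
from scipy.spatial.transform import Rotation as R
from cell import cams
def cast(n,uv,z):
    c=cams.calibration(n); uv=np.float64(uv).reshape(-1,1,2)
    p=cv2.undistortPoints(uv,c["K"],c["dist"]).reshape(-1,2)
    d=np.c_[p,np.ones(len(p))]@R.from_euler('xyz',c["rotation"],degrees=True).as_matrix().T
    o=c["origin"]; return (o+d*((z-o[2])/d[:,2:]))[:,:2]
def rect(P):
    (c,s,a)=cv2.minAreaRect(np.float32(P*1000)); return np.round(c,1),np.round(s,1),round(a,1)
E
cat > m.py <<'E'
from h import *
S=6
def cnts(n,x0,y0,x1,y1,f):
    im=cv2.imread(f"pics/{n}0.png")[y0:y1,x0:x1]
    im=cv2.resize(im,None,fx=S,fy=S,interpolation=cv2.INTER_LINEAR)
    cs,_=cv2.findContours(f(im).astype(np.uint8),cv2.RETR_EXTERNAL,cv2.CHAIN_APPROX_NONE)
    c=max(cs,key=cv2.contourArea).reshape(-1,2)
    return (c+.5)/S-.5+[x0,y0]
br=lambda t:(lambda im:im.min(2)>t)
dk=lambda t:(lambda im:im.max(2)<t)
for n,box in(("top",(240,225,300,300)),("scene",(325,200,365,255))):
    im=cv2.imread(f"pics/{n}0.png");print(n,"mat",im[235,250] if n=="top" else im[250,330])
    P=cast(n,cnts(n,*box,br(130)),.03);print("handle",rect(P))
    ma=lambda i:(abs(i.astype(int)-im[235,250].astype(int)).max(2)>25)
    P=cast(n,cnts(n,*box,ma),.03);print("all",rect(P))
    P=cast(n,cnts(n,*(240,262,300,300) if n=="top" else (325,200,352,222),br(130)),.03);print("lens",rect(P))
P=cast("top",cnts("top",365,215,455,345,br(120)),.008);print("plate",rect(P))
# zoomed hand picks of the top view
zt=lambda q:(np.array(q)+.5)/3.6-.5+[235,215]
zs=lambda q:(np.array(q)+.5)/4.4-.5+[190,200]
print("plate corners top",np.round(cast("top",zt([(645,413),(740,380),(516,88)]),.008)*1000))
print("plate corners scene",np.round(cast("scene",zs([(60,340),(397,470),(450,383)]),.008)*1000))
print("stop top edge scene",np.round(cast("scene",zs([(72,307),(122,262)]),.036)*1000))
print("block top scene",np.round(cast("scene",zs([(275,345),(304,305)]),.072)*1000))
print("lamp scene foot top",np.round(cast("scene",zs([(695,190),(737,180)]),.03)*1000),"head",np.round(cast("scene",zs([(640,50),(682,44)]),.03)*1000))
print("lamp top foot",np.round(cast("top",zt([(170,62),(208,85)]),.03)*1000),"head",np.round(cast("top",zt([(52,243),(98,272)]),.03)*1000))
E
python3 m.py
```

```text
top mat [64 67 70]
handle (array([547.3, 195.1]), array([ 35.9, 116.9]), 59.9)
all (array([524.1, 208.8]), array([ 40.7, 174.2]), 59.9)
lens (array([471.5, 239.1]), array([34.5, 48.3]), 60.0)
scene mat [71 73 77]
handle (array([526.2, 206.9]), array([ 38.5, 175.3]), 59.9)
all (array([525.2, 207.1]), array([ 42.5, 181.1]), 59.4)
lens (array([480.8, 234.1]), array([37.1, 69.4]), 59.2)
plate (array([ 478.9, -217.6]), array([300.9,  92.2]), 21.8)
plate corners top [[ 326. -235.]
 [ 355. -316.]
 [ 601. -122.]]
plate corners scene [[ 362. -315.]
 [ 637. -204.]
 [ 601. -122.]]
stop top edge scene [[ 364. -299.]
 [ 350. -244.]]
block top scene [[ 530. -224.]
 [ 513. -185.]]
lamp scene foot top [[597. 145.]
 [613. 178.]] head [[441. 237.]
 [460. 269.]]
lamp top foot [[616. 175.]
 [597. 143.]] head [[460. 271.]
 [436. 232.]]
```

arm_command:
  series: "8 -6 0 0 0;17 -13 0 0 0;17 -13 0 0 0;17 -13 0 0 0;17 -13 0 0 0;17 -13 0 0 0;17 -13 0 0 0;17 -13 0 0 0;17 -13 0 0 0;17 -13 0 0 0;17 -13 0 0 0;17 -13 0 0 0;17 -13 0 0 0;17 -13 0 0 0;17 -13 0 0 0;17 -13 0 0 0;17 -13 0 0 0;17 -13 0 0 0;10 -8 0 0 0;0 0 0 0.05 0"
  squeeze: 40

```text
time_s: 1.77
tool_pos: [0.4528, -0.2465, 0.1842]
tool_rot: [-179.9, -0.0, 21.9]
force: [0.3, -0.5, 0.4]
grip_width: 0.087
grasp_force: 0.0
```

```bash
cat > go.py <<'E'
# usage: go.py x y z yaw (mm, deg): remaining shift in tool axes, turn in rad
import sys,numpy as np
from scipy.spatial.transform import Rotation as R
from cell import telemetry
o=telemetry.get_obs();t=[float(v) for v in sys.argv[1:5]]
r=R.from_euler('xyz',o["tool_rot"],degrees=True)
d=r.inv().apply(np.array(t[:3])-1000*o["tool_pos"])
dy=(t[3]-o["tool_rot"][2]+180)%360-180
print("t",round(o["time_s"],2),"pos",np.round(1000*o["tool_pos"],1),"rot",np.round(o["tool_rot"],2),"q",np.round(o["qpos"],0))
print("shift",np.round(d,1),"turn",round(-np.radians(dy),3),"F",np.round(o["force"],1),"w",round(o["grip_width"]*1000,1),"gf",round(o["grasp_force"],1))
E
python3 go.py 527.3 206.9 184 -30.1
```

```text
t 1.77 pos [ 452.8 -246.5  184.2] rot [-1.7995e+02 -5.0000e-02  2.1910e+01] q [ 45.   3. -20. 101.   1.  76. -43.]
shift [ 238.2 -392.9    0.7] turn 0.908 F [ 0.3 -0.5  0.4] w 87.0 gf 0.0
```

arm_command:
  series: "7 -11 0 0 0;14 -23 0 0 0;14 -23 0 0 0;14 -23 0 0 0;14 -23 0 0 0;14 -23 0 0 0;14 -23 0 0 0;14 -23 0 0 0;14 -23 0 0 0;14 -23 0 0 0;14 -23 0 0 0;14 -23 0 0 0;14 -23 0 0 0;14 -23 0 0 0;14 -23 0 0 0;14 -23 0 0 0;14 -23 0 0 0;7 -14 0 0 0;0 0 0 -0.05 0;0 0 0 -0.1 0"

```text
time_s: 3.43
tool_pos: [0.5269, 0.2043, 0.1839]
tool_rot: [-180.0, 0.0, 30.6]
force: [-0.8, -0.1, 0.5]
grip_width: 0.0869
grasp_force: 0.0
```

arm_command:
  series: "0 0 0 -0.11 0;0 0 0 -0.11 0;0 0 0 -0.11 0;0 0 0 -0.11 0;0 0 0 -0.11 0;0 0 0 -0.11 0;0 0 0 -0.11 0;0 0 0 -0.11 0;0 0 0 -0.11 0;0 0 0 -0.11 0;0 0 0 -0.11 0;0 0 0 -0.11 0;0 0 0 -0.11 0;0 0 0 -0.11 0;0 0 0 -0.11 0;0 0 0 -0.11 0;0 0 0 -0.11 0;0 0 0 -0.11 0;0 0 0 -0.1 0;0 0 0 0 0"

```text
time_s: 5.1
tool_pos: [0.5274, 0.2022, 0.1838]
tool_rot: [-180.0, -0.0, 149.5]
force: [-0.1, -0.2, 1.4]
grip_width: 0.0871
grasp_force: 0.0
```

```bash
python3 go.py 527.3 206.9 60 149.9
```

```text
t 5.1 pos [527.4 202.2 183.8] rot [-1.7995e+02 -2.0000e-02  1.4954e+02] q [ 29.  17. -62.  94.  15.  78.  24.]
shift [  2.4   4.1 123.8] turn -0.006 F [-0.1 -0.2  1.4] w 87.1 gf 0.0
```

arm_command:
  series: "2.5 4 5 -0.006 0;0 0 15 0 0;0 0 15 0 0;0 0 15 0 0;0 0 15 0 0;0 0 15 0 0;0 0 15 0 0;0 0 15 0 0;0 0 15 0 0;0 0 15 0 0;0 0 10 0 0;0 0 10 0 0;0 0 8 0 0;0 0 5 0 0;0 0 3 0 0;0 0 2 0 0;0 0 0 0 0"

```text
time_s: 6.52
tool_pos: [0.5279, 0.207, 0.0061]
tool_rot: [180.0, 0.0, 149.7]
force: [0.9, 0.4, 0.4]
grip_width: 0.0873
grasp_force: 0.0
```

```bash
python3 go.py 527.3 206.9 5 149.9
```

```text
t 6.52 pos [527.9 207.    6.1] rot [1.800e+02 1.000e-02 1.497e+02] q [ 22.  28. -56. 105.  26.  61.  16.]
shift [ 0.5 -0.4  1.1] turn -0.004 F [0.9 0.4 0.4] w 87.3 gf 0.0
```

arm_command:
  series: "0 0 1 0 255;0 0 0 0 255;0 0 0 0 255;0 0 0 0 255;0 0 0 0 255;0 0 0 0 255;0 0 0 0 255;0 0 0 0 255;0 0 0 0 255;0 0 0 0 255"
  squeeze: 40

```text
time_s: 7.35
tool_pos: [0.5278, 0.207, 0.0051]
tool_rot: [-180.0, 0.0, 149.7]
force: [0.1, 0.2, 0.3]
grip_width: 0.028
grasp_force: 0.0
```

```bash
python3 go.py 527.3 206.9 105 149.9
```

```text
t 7.35 pos [527.8 207.    5.1] rot [-179.99    0.    149.7 ] q [ 22.  28. -56. 105.  26.  61.  16.]
shift [  0.4  -0.3 -99.9] turn -0.003 F [0.1 0.2 0.3] w 28.0 gf 0.0
```

```bash
python3 - <<'E'
from h import *
a=cams.read_camera("top");b=cams.read_camera("scene")
cv2.imwrite("pics/g1.png",np.hstack([cv2.resize(a[205:325,220:340],(400,400)),cv2.resize(b[150:270,290:410],(400,400))]))
E
python3 go.py 527.3 206.9 5 149.9
```

```text
t 7.45 pos [527.8 207.    5.1] rot [-180.     0.   149.7] q [ 22.  28. -56. 105.  26.  61.  16.]
shift [ 0.4 -0.3  0.1] turn -0.003 F [-0.8 -0.2  0.1] w 20.7 gf 0.0
```

View pics/g1.png

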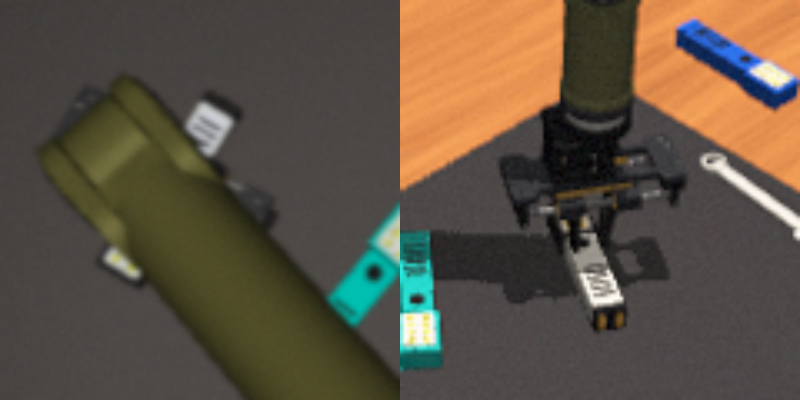

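The lamp is still in its original place with the fingers around it, but the reported opening is already below 36 mm. I'll let the fingers finish closing.

arm_command:
  series: "0 0 0 0 255;0 0 0 0 255;0 0 0 0 255"

```text
time_s: 7.7
tool_pos: [0.5278, 0.207, 0.0051]
tool_rot: [-180.0, -0.0, 149.7]
force: [-0.3, -0.1, 0.3]
grip_width: 0.0036
grasp_force: 0.0
```

```bash
python3 - <<'E'
from h import *
b=cams.read_camera("scene")
cv2.imwrite("pics/g2.png",cv2.resize(b[180:260,315:395],(600,600),interpolation=cv2.INTER_CUBIC))
E
python3 go.py 527.3 206.9 5 149.9
```

```text
t 7.75 pos [527.8 207.    5.1] rot [-180.     0.   149.7] q [ 22.  28. -56. 105.  26.  61.  16.]
shift [ 0.4 -0.3  0.1] turn -0.003 F [ 0.2 -1.   0.1] w 2.1 gf 0.0
```

View pics/g2.png

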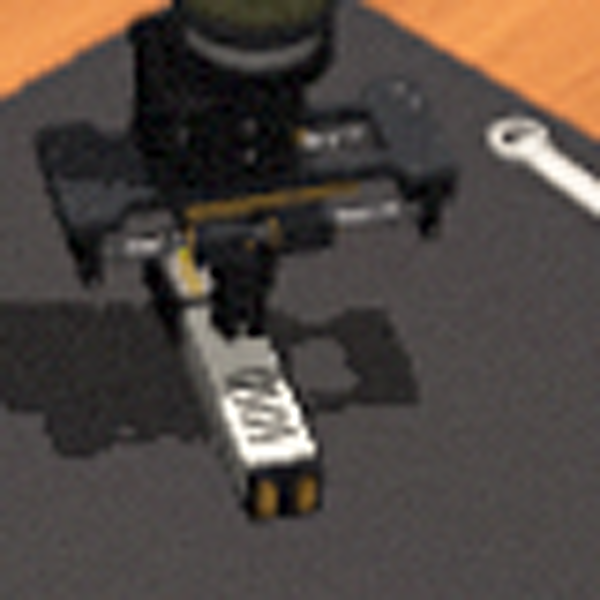

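```bash
cat >> h.py <<'E'
def proj(n,P):
    c=cams.calibration(n);M=R.from_euler('xyz',c["rotation"],degrees=True).as_matrix().T
    return cv2.projectPoints(np.float64(P).reshape(-1,3),cv2.Rodrigues(M)[0],-M@c["origin"],c["K"],c["dist"])[0].reshape(-1,2)
E
python3 - <<'E'
from h import *
print("now z=0,5,30,40,50,60:",np.round(proj("scene",[(.5278,.207,z/1000) for z in(0,5,30,40,50,60)]),1).tolist())
print("crop coords:",np.round((proj("scene",[(.5278,.207,z/1000) for z in(0,5,30,40,50,60)])-[315,180])*7.5).tolist())
y=np.radians(24.45);t=np.array([np.sin(y),-np.cos(y)])*.05
for z in(.183,.22):print("start tips",np.round(proj("scene",[(.269+s*t[0],-.591+s*t[1],z) for s in(1,-1)]),0).tolist())
b=cv2.imread("pics/scene0.png")
cv2.imwrite("pics/st.png",cv2.resize(b[195:285,30:130],(800,600)[:1]*1+(600,)))
E
```

```text
now z=0,5,30,40,50,60: [[345.5, 231.3], [345.6, 230.3], [345.8, 225.4], [346.0, 223.4], [346.1, 221.4], [346.2, 219.3]]
crop coords: [[229.0, 385.0], [229.0, 378.0], [231.0, 341.0], [232.0, 326.0], [233.0, 310.0], [234.0, 295.0]]
start tips [[85.0, 280.0], [108.0, 257.0]]
start tips [[80.0, 271.0], [104.0, 248.0]]
```

View pics/st.png

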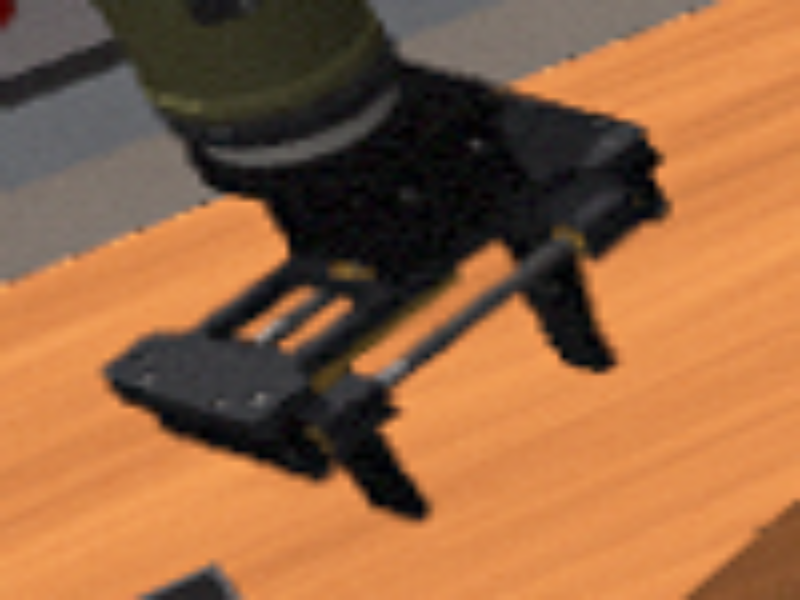

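Both pictures show the real fingertips about 30 mm above the reported TCP: at the start they are at (82,272) and (106,250), where z≈0.213 fits and the reported 0.183 does not. So the fingers closed just above the lamp and didn't touch it. I'll reopen, then descend in stages while watching the force.

arm_command:
  series: "0 0 -3 0 40;0 0 0 0 40;0 0 0 0 40;0 0 0 0 40;0 0 0 0 40;0 0 0 0 40;0 0 0 0 40;0 0 0 0 40;0 0 0 0 40;0 0 0 0 40;0 0 0 0 40;0 0 0 0 40"

```text
time_s: 8.75
tool_pos: [0.5278, 0.207, 0.0081]
tool_rot: [-180.0, 0.0, 149.7]
force: [0.1, 0.5, -0.6]
grip_width: 0.0702
grasp_force: 0.0
```

arm_command:
  series: "0 0 5 0 40;0 0 5 0 40;0 0 4 0 40;0 0 3 0 40;0 0 2 0 40;0 0 0 0 40"

```text
time_s: 9.25
tool_pos: [0.5273, 0.2069, -0.0116]
tool_rot: [-180.0, -0.0, 149.7]
force: [0.1, 1.3, 0.3]
grip_width: 0.0732
grasp_force: 0.0
```

```bash
python3 go.py 527.8 207 -22 149.9
python3 - <<'E'
from h import *
b=cams.read_camera("scene")
cv2.imwrite("pics/g3.png",cv2.resize(b[180:260,315:395],(600,600),interpolation=cv2.INTER_CUBIC))
E
```

```text
t 9.25 pos [527.3 206.9 -11.6] rot [-1.7996e+02 -4.0000e-02  1.4971e+02] q [ 21.  29. -55. 105.  27.  60.  15.]
shift [-0.3  0.3 10.4] turn -0.003 F [0.1 1.3 0.3] w 73.2 gf 0.0
```

View pics/g3.png

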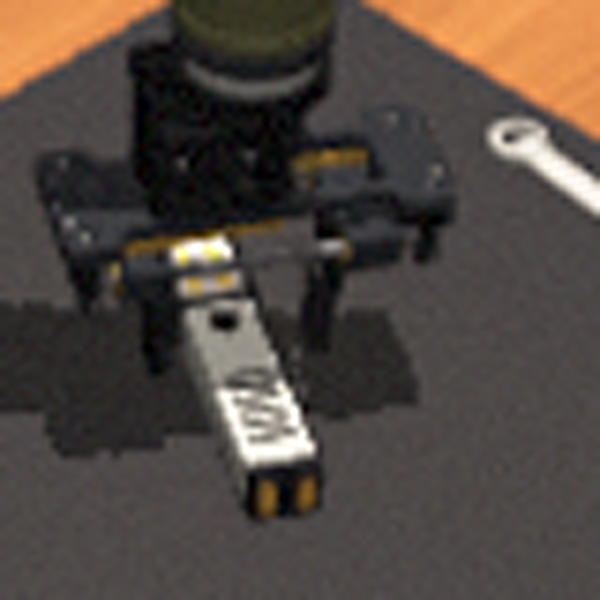

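The open fingers now straddle the handle, with their tips at crop (155,370) and (315,350), about 17–20 mm above the bench. I'll go 10 mm lower and grip.

arm_command:
  series: "0 0 4 0 40;0 0 4 0 40;0 0 2.5 0 40;0 0 0 0 255;0 0 0 0 255;0 0 0 0 255;0 0 0 0 255;0 0 0 0 255;0 0 0 0 255;0 0 0 0 255;0 0 0 0 255;0 0 0 0 255;0 0 0 0 255"
  squeeze: 40

```text
time_s: 10.38
tool_pos: [0.5279, 0.207, -0.0213]
tool_rot: [-180.0, 0.0, 149.7]
force: [0.5, -0.5, 0.7]
grip_width: 0.0354
grasp_force: 40.0
```

```bash
python3 go.py 441.9 -232.6 115 202
```

```text
t 10.38 pos [527.9 207.  -21.3] rot [-1.8000e+02  1.0000e-02  1.4971e+02] q [ 20.  30. -54. 106.  28.  59.  15.]
shift [-147.5 -422.9 -136.2] turn -0.913 F [ 0.5 -0.5  0.7] w 35.4 gf 40.0
```

arm_command:
  series: "0 0 -3 0 255;0 0 -8 0 255;0 0 -15 0 255;0 0 -15 0 255;0 0 -15 0 255;0 0 -15 0 255;0 0 -15 0 255;0 0 -15 0 255;0 0 -15 0 255;0 0 -12 0 255;0 0 -8 0 255;0 0 0 0 255"

```text
time_s: 11.38
tool_pos: [0.529, 0.2076, 0.1168]
tool_rot: [179.9, 0.1, 149.7]
force: [0.4, 0.0, -2.3]
grip_width: 0.0357
grasp_force: 40.0
```

```bash
python3 go.py 414.3 -244.4 115 202
```

```text
t 11.38 pos [529.  207.6 116.8] rot [1.7988e+02 1.4000e-01 1.4969e+02] q [ 26.  21. -60.  99.  19.  72.  21.]
shift [-129.1 -448.1    1.2] turn -0.913 F [ 0.4  0.  -2.3] w 35.7 gf 40.0
```

arm_command:
  series: "-3 -11 0 0 255;-6.5 -23 0 0 255;-7 -24 0 0 255;-7 -24 0 0 255;-7 -24 0 0 255;-7 -24 0 0 255;-7 -24 0 0 255;-7 -24 0 0 255;-7 -24 0 0 255;-7 -24 0 0 255;-7 -24 0 0 255;-7 -24 0 0 255;-7 -24 0 0 255;-7 -24 0 0 255;-7 -24 0 0 255;-7 -24 0 0 255;-7 -24 0 0 255;-7 -24 0 0 255;-7 -24 0 0 255;-4 -12 0 0 255"

```text
time_s: 13.05
tool_pos: [0.4113, -0.2548, 0.1139]
tool_rot: [-179.9, -0.1, 149.5]
force: [-0.5, 0.5, -3.8]
grip_width: 0.0357
grasp_force: 40.0
```

arm_command:
  series: "0 0 0 -0.05 255;0 0 0 -0.1 255;0 0 0 -0.1 255;0 0 0 -0.1 255;0 0 0 -0.1 255;0 0 0 -0.1 255;0 0 0 -0.1 255;0 0 0 -0.1 255;0 0 0 -0.1 255;0 0 0 -0.06 255;0 0 0 0 255;0 0 0 0 255"

```text
time_s: 14.05
tool_pos: [0.4132, -0.251, 0.1143]
tool_rot: [179.9, -0.0, -158.2]
force: [0.3, 0.6, -2.8]
grip_width: 0.0353
grasp_force: 40.0
```

```bash
python3 go.py 414.3 -244.4 60 202
```

```text
t 14.05 pos [ 413.2 -251.   114.3] rot [ 1.7995e+02 -1.0000e-02 -1.5822e+02] q [ 74.   3. -47. 110.   3.  68. 138.]
shift [-3.5  5.7 54.3] turn -0.004 F [ 0.3  0.6 -2.8] w 35.3 gf 40.0
```

arm_command:
  series: "-2 3 3 -0.002 255;-1.5 2.7 8 -0.002 255;0 0 12 0 255;0 0 12 0 255;0 0 12 0 255;0 0 12 0 255;0 0 8 0 255;0 0 6 0 255;0 0 2 0 255;0 0 0 0 255;0 0 0 0 255"

```text
time_s: 14.97
tool_pos: [0.4147, -0.2454, 0.0399]
tool_rot: [-180.0, 0.0, -157.9]
force: [0.0, 0.3, -3.0]
grip_width: 0.0354
grasp_force: 40.0
```

```bash
python3 go.py 414.3 -244.4 26 202
python3 - <<'E'
from h import *
a=cams.read_camera("scene");b=cams.read_camera("top")
cv2.imwrite("pics/p_s.png",a);cv2.imwrite("pics/p_t.png",b)
cv2.imwrite("pics/p.png",np.hstack([cv2.resize(a[225:315,190:310],(480,360),interpolation=cv2.INTER_CUBIC),cv2.resize(b[225:335,365:455],(295,360),interpolation=cv2.INTER_CUBIC)]))
E
```

```text
t 14.97 pos [ 414.7 -245.4   39.9] rot [-1.7997e+02  2.0000e-02 -1.5793e+02] q [ 72.   9. -47. 115.   8.  59. 133.]
shift [-0.   1.1 13.9] turn 0.001 F [ 0.   0.3 -3. ] w 35.4 gf 40.0
```

View pics/p.png

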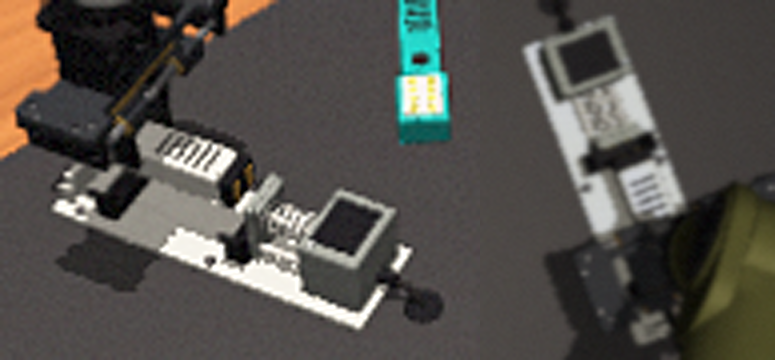

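The lamp foot at (245,180) in the left panel sits in front of and above the block at (265,195), and looks aligned with it. A quick check of the numbers comes next.

Run:
```python
from h import *
a=np.radians(202);O=np.array([.4607,-.2257]);M=np.array([[np.cos(a),np.sin(a)],[-np.sin(a),np.cos(a)]])
f=lambda n,q,z:np.round((cast(n,q,z)-O)@M.T*1000,1).tolist()
zs=lambda q:(np.array(q)+.5)/4-.5+[190,225]
zt=lambda q:(np.array(q)+.5)/3.275-.5+[365,225]
print("foot corners",f("scene",zs([(220,178),(258,152)]),.091))
print("block top",f("scene",zs([(250,210),(272,175),(259,212),(283,179)]),.072))
print("stop top",f("scene",zs([(52,198),(70,172)]),.036))
# lateral pixel measurements from the top view: block top plate and handle edges by brightness
b=cv2.imread("pics/p_t.png").min(2).astype(float)
for lab,z,x in(("plate",.008,-15),("plate",.008,-100),("foot",.091,-30),("foot",.091,-20),("foot",.091,-15)):
    ys=np.arange(-60,61,1.)
    w=O+ (np.c_[np.full(len(ys),x),ys]/1000)@M
    p=proj("top",np.c_[w,np.full(len(ys),z)]).astype(np.float32)
    v=cv2.remap(b.astype(np.float32),p[:,0],p[:,1],cv2.INTER_LINEAR)
    v=v.ravel();print(lab,x,v[::3].astype(int).tolist())
```

```text
foot corners [[-34.0, 15.8], [-47.0, -21.5]]
block top [[-62.8, 21.5], [-59.5, -18.7], [-70.4, 20.3], [-69.8, -18.6]]
stop top [[114.8, 54.3], [118.3, 23.5]]
plate -15 [66, 67, 64, 67, 91, 148, 189, 202, 204, 205, 205, 206, 199, 172, 127, 106, 99, 86, 106, 154, 183, 178, 166, 163, 171, 164, 157, 159, 159, 176, 190, 191, 194, 198, 180, 127, 77, 64, 62, 62, 61]
plate -100 [67, 65, 65, 69, 91, 145, 188, 203, 206, 205, 205, 204, 193, 163, 145, 158, 152, 131, 120, 125, 142, 153, 155, 146, 131, 132, 152, 172, 191, 203, 206, 206, 206, 201, 171, 120, 77, 61, 61, 62, 62]
foot -30 [75, 110, 130, 120, 117, 146, 183, 201, 199, 172, 132, 107, 92, 80, 86, 115, 142, 145, 149, 154, 143, 147, 151, 147, 149, 137, 112, 96, 115, 123, 98, 72, 62, 62, 61, 59, 59, 62, 63, 63, 61]
foot -20 [78, 123, 176, 198, 198, 202, 204, 206, 201, 173, 126, 105, 94, 84, 119, 172, 191, 185, 182, 188, 183, 182, 180, 176, 186, 192, 186, 190, 192, 171, 116, 72, 62, 62, 61, 61, 61, 62, 61, 61, 61]
foot -15 [79, 136, 187, 203, 205, 206, 206, 205, 199, 174, 132, 107, 94, 87, 117, 167, 181, 156, 142, 153, 142, 143, 145, 142, 167, 186, 192, 198, 198, 170, 116, 73, 61, 62, 62, 61, 61, 61, 60, 60, 61]
```

arm_command:
  series: "0 0.7 4 0 255;0 0.7 5 0 255;0 0 4 0 255;0 0 1 0 255;0 0 0 0 255;-3 0 0 0 255;-4 0 0 0 255;-4 0 0 0 255;-4 0 0 0 255;-4 0 0 0 255;-4 0 0 0 255;-4 0 0 0 255;-4 0 0 0 255;-4 0 0 0 255;-4 0 0 0 255;-3 0 0 0 255;-2 0 0 0 255;0 0 0 0 255;0 0 0 0 255"

```text
time_s: 16.65
tool_pos: [0.4522, -0.2285, 0.0253]
tool_rot: [179.9, -0.3, -158.0]
force: [-8.1, -2.4, 0.3]
grip_width: 0.0356
grasp_force: 40.0
```

```bash
cat > c.py <<'E'
import numpy as np
from cell import telemetry
o=telemetry.get_obs();a=np.radians(202);O=np.array([460.7,-225.7]);M=np.array([[np.cos(a),np.sin(a)],[-np.sin(a),np.cos(a)]])
print("t",o["time_s"],"cradle",np.round(M@(1000*o["tool_pos"][:2]-O),1),"z",o["tool_pos"][2]*1000,"rot",np.round(o["tool_rot"],2),"Fx,Fy",np.round(M@o["force"][:2],1),"Fz",o["force"][2],"T",np.round(o["wrist_torque"],2),"w",o["grip_width"])
E
python3 c.py
```

```text
t 16.65 cradle [ 8.9 -0.6] z 25.301372381544333 rot [ 179.94   -0.28 -157.99] Fx,Fy [ 8.4 -0.9] Fz 0.26544383559734264 T [-0.36  1.25 -0.09] w 0.03562904020613921
```

arm_command:
  series: "0 0 0 0 255;0 0 1 0 255;0 0 2 0 255;0 0 2 0 255;0 0 2 0 255;0 0 2 0 255;0 0 2 0 255;0 0 2 0 255;0 0 2 0 255;0 0 2 0 255;0 0 2 0 255;0 0 2 0 255;0 0 1 0 255;0 0 0 0 255"
  squeeze: 60

```text
time_s: 17.82
tool_pos: [0.4519, -0.2287, 0.0031]
tool_rot: [179.9, -0.3, -158.0]
force: [-7.4, -3.3, 1.0]
grip_width: 0.0353
grasp_force: 60.0
```

```bash
python3 c.py
python3 - <<'E'
from h import *
a=cams.read_camera("scene")
cv2.imwrite("pics/q.png",cv2.resize(a[225:315,190:310],(800,600),interpolation=cv2.INTER_CUBIC))
E
```

```text
t 17.8167 cradle [ 9.3 -0.5] z 3.098247205201861 rot [ 179.94   -0.3  -158.02] Fx,Fy [8.1 0.2] Fz 0.9519524196909819 T [-0.39  1.34 -0.1 ] w 0.035324685062276664
```

arm_command:
  series: "0 0 1 0 255;0 0 1 0 255;0 0 0 0 255;0 0 0 0 255"

```text
time_s: 18.2
tool_pos: [0.4519, -0.2287, 0.0012]
tool_rot: [179.9, -0.3, -158.0]
force: [-6.9, -2.9, 1.1]
grip_width: 0.0356
grasp_force: 60.0
```

```bash
python3 c.py
```

```text
t 18.2 cradle [ 9.2 -0.5] z 1.2058345558294479 rot [ 179.94   -0.29 -158.02] Fx,Fy [7.5 0.1] Fz 1.068997458383751 T [-0.39  1.25 -0.13] w 0.03560533988806406
```

arm_command:
  series: "0 0 0.7 0 255;0 0 0.5 0 255;0 0 0.5 0 255;0 0 0 0 255;0 0 0 0 255"

```text
time_s: 18.62
tool_pos: [0.4521, -0.2287, 0.0006]
tool_rot: [180.0, -0.3, -158.0]
force: [-10.6, -0.6, 9.6]
grip_width: 0.0355
grasp_force: 60.0
```

```bash
python3 c.py
```

```text
t 18.6167 cradle [ 9.1 -0.5] z 0.6435549126762654 rot [ 179.96   -0.34 -158.02] Fx,Fy [10.  -3.4] Fz 9.642766887555165 T [-0.09  2.07 -0.09] w 0.0354965580360928
```

Contact came at the expected saddle height. Next I ease the lamp forward towards the stop.

arm_command:
  series: "0 0 -0.7 0 255;1 0 0 0 255;2 0 0 0 255;2 0 0 0 255;2 0 0 0 255;1 0 0 0 255;0 0 0 0 255;0 0 0 0 255"

```text
time_s: 19.28
tool_pos: [0.4454, -0.2315, 0.0007]
tool_rot: [180.0, -0.2, -158.0]
force: [-4.8, -2.8, 2.0]
grip_width: 0.0353
grasp_force: 60.0
```

```bash
python3 c.py
```

```text
t 19.2833 cradle [16.3 -0.4] z 0.6868420429410536 rot [ 179.98   -0.21 -157.99] Fx,Fy [5.5 0.7] Fz 1.9997304002606378 T [-0.3   1.17 -0.03] w 0.03527043096916009
```

arm_command:
  series: "1 0 0 0 255;1 0 0 0 255;1 0 0 0 255;0 0 0 0 255;0 0 0 0 255"

```text
time_s: 19.7
tool_pos: [0.4434, -0.2323, 0.0007]
tool_rot: [-180.0, -0.1, -158.0]
force: [-5.0, -2.9, 0.2]
grip_width: 0.0352
grasp_force: 60.0
```

```bash
python3 c.py
```

```text
t 19.7 cradle [18.5 -0.3] z 0.6924967718902747 rot [-1.8000e+02 -1.2000e-01 -1.5797e+02] Fx,Fy [5.7 0.8] Fz 0.2050229283262699 T [-0.33  0.99 -0.07] w 0.03524581327928732
```

arm_command:
  series: "1 0 0 0 255;0 0 0 0 255;0 0 0 0 60;0 0 0 0 60;0 0 0 0 60;0 0 0 0 60;0 0 0 0 60;0 0 0 0 60;0 0 0 0 60;0 0 0 0 60;0 0 0 0 60"
  squeeze: 20

```text
time_s: 20.62
tool_pos: [0.4435, -0.2319, 0.0006]
tool_rot: [-180.0, 0.0, -157.9]
force: [-0.5, -0.4, 0.2]
grip_width: 0.0664
grasp_force: 0.0
```

```bash
python3 c.py
```

```text
t 20.6167 cradle [18.3 -0.7] z 0.649617365040156 rot [-179.99    0.   -157.93] Fx,Fy [0.6 0.1] Fz 0.23022081655657786 T [ 0.14 -0.09  0.  ] w 0.06639116924621101
```

Released with no residual force. Now straight up and aside, so the cameras can see the result.

arm_command:
  series: "0 0 -3 0 60;0 0 -8 0 60;0 0 -15 0 60;0 0 -20 0 60;0 0 -20 0 60;0 0 -20 0 60;0 0 -20 0 60;0 0 -20 0 60;0 0 -20 0 60;0 0 -20 0 60;0 0 -10 0 60;0 0 0 0 60"

```text
time_s: 21.62
tool_pos: [0.445, -0.2326, 0.1794]
tool_rot: [-179.7, 0.1, -157.9]
force: [0.0, -0.6, 0.0]
grip_width: 0.0665
grasp_force: 0.0
```

arm_command:
  series: "0 -10 0 0 60;0 -20 0 0 60;0 -20 0 0 60;0 -20 0 0 60;0 -20 0 0 60;0 -20 0 0 60;0 -20 0 0 60;0 -20 0 0 60;0 -20 0 0 60;0 -20 0 0 60;0 -20 0 0 60;0 -10 0 0 60;0 0 0 0 60;0 0 0 0 60"

```text
time_s: 22.78
tool_pos: [0.5254, -0.4356, 0.1741]
tool_rot: [179.8, -0.1, -158.0]
force: [-0.1, 0.7, -0.2]
grip_width: 0.0665
grasp_force: 0.0
```

```bash
python3 c.py
python3 - <<'E'
from h import *
a=cams.read_camera("scene");b=cams.read_camera("top")
cv2.imwrite("pics/f_s.png",a);cv2.imwrite("pics/f_t.png",b)
cv2.imwrite("pics/f.png",np.hstack([cv2.resize(a[225:315,190:310],(480,360),interpolation=cv2.INTER_CUBIC),cv2.resize(b[215:335,355:455],(300,360),interpolation=cv2.INTER_CUBIC)]))
E
```

```text
t 22.7833 cradle [ 18.6 218.9] z 174.05281065811295 rot [ 1.7979e+02 -6.0000e-02 -1.5796e+02] Fx,Fy [-0.2 -0.7] Fz -0.2260020386870283 T [ 0.19 -0.07  0.02] w 0.06647578074346261
```

View pics/f.png

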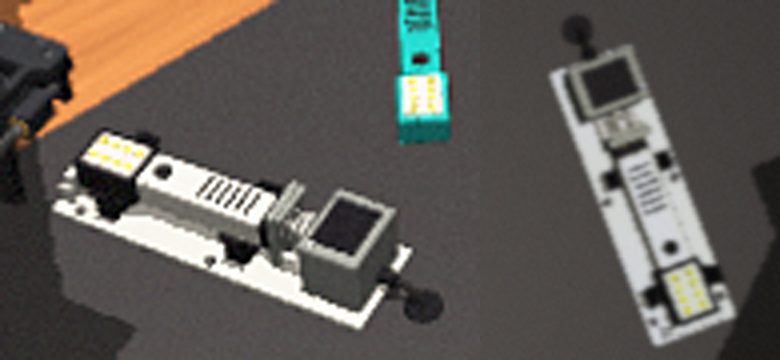

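The lamp is seated: lens up at (118,150), foot against the block at (275,225), head in front of the stop. My sideways retreat went towards the can, so I'm checking that nothing was touched.

Run:
```python
from h import *
for n,bx in(("scene",(130,290,220,375)),("top",(490,220,560,275))):
    for f in(f"{n}0",f"f_{n[0]}"):
        i=cv2.imread(f"pics/{f}.png")[bx[1]:bx[3],bx[0]:bx[2]].astype(int)
        m=(i[...,2]>90)&(i[...,1]<50); w=(i.min(2)>150)
        print(f,[(int(k.sum()),np.round(np.argwhere(k).mean(0)+[bx[1],bx[0]],1).tolist() if k.any() else None) for k in(m,w)])
print("can",cast("top",(532,243),.2))
```

```text
scene0 [(461, [346.4, 178.2]), (386, [317.2, 166.7])]
f_s [(473, [346.3, 178.6]), (325, [318.9, 166.0])]
top0 [(15, [249.7, 512.9]), (339, [243.4, 530.7])]
f_t [(22, [253.1, 510.2]), (51, [236.0, 527.7])]
can [[ 0.58119704 -0.52666173]]
```

arm_command:
  series: "0 0 -5 0 60;0 0 -10 0 60;0 0 -15 0 60;0 0 -15 0 60;0 0 -10 0 60;0 10 0 0 60;0 20 0 0 60;0 20 0 0 60;0 20 0 0 60;0 20 0 0 60;0 20 0 0 60;0 20 0 0 60;0 20 0 0 60;0 20 0 0 60;0 20 0 0 60;0 20 0 0 60;0 20 0 0 60;0 20 0 0 60;0 10 0 0 60;0 0 0 0 60"

```text
time_s: 24.55
tool_pos: [0.4284, -0.1929, 0.2325]
tool_rot: [-179.8, -0.1, -157.8]
force: [0.7, -0.4, 0.6]
grip_width: 0.0664
grasp_force: 0.0
```

arm_command:
  series: "0 10 0 0 60;0 20 0 0 60;0 20 0 0 60;0 20 0 0 60;0 20 0 0 60;0 20 0 0 60;0 20 0 0 60;0 20 0 0 60;0 20 0 0 60;0 10 0 0 60;0 0 0 0 60;0 0 0 0 60"

```text
time_s: 25.55
tool_pos: [0.3714, -0.0515, 0.2334]
tool_rot: [-179.8, 0.1, -157.7]
force: [0.0, 0.0, 1.5]
grip_width: 0.0664
grasp_force: 0.0
```

```bash
python3 c.py
python3 - <<'E'
from h import *
for n in("scene","top"): cv2.imwrite(f"pics/e_{n[0]}.png",cams.read_camera(n))
def cmp(n,bx,mk,lab):
    for f in(f"{n}0",f"e_{n[0]}"):
        i=cv2.imread(f"pics/{f}.png")[bx[1]:bx[3],bx[0]:bx[2]].astype(int);k=mk(i)
        print(lab,f,int(k.sum()),np.round(np.argwhere(k).mean(0)+[bx[1],bx[0]],1))
red=lambda i:(i[...,2]>90)&(i[...,1]<50)
wh=lambda i:i.min(2)>140
cmp("scene",(130,290,220,375),red,"can");cmp("top",(490,220,560,275),wh,"can top")
cmp("top",(320,150,365,195),lambda i:(i[...,2]>150)&(i[...,0]<60),"tub");cmp("top",(182,200,210,285),wh,"wrench")
# seated lamp: lens in top view at z=52 mm
i=cv2.imread("pics/e_t.png");bx=(405,290,440,330);s=i[bx[1]:bx[3],bx[0]:bx[2]].astype(int)
k=(s[...,2]-s[...,0]>35)&(s[...,2]>150);p=np.argwhere(k).mean(0)[::-1]+bx[:2]
a=np.radians(202);M=np.array([[np.cos(a),np.sin(a)],[-np.sin(a),np.cos(a)]])
print("lens centre cradle (expect ~85,0)",(M@(cast("top",p,.052)[0]-[.4607,-.2257]))*1000)
E
```

```text
t 25.55 cradle [  17.5 -195. ] z 233.37992435541278 rot [-1.7984e+02  1.2000e-01 -1.5766e+02] Fx,Fy [-0. -0.] Fz 1.45670754692324 T [ 0.15 -0.13  0.01] w 0.06644055609903331
can scene0 461 [346.4 178.2]
can e_s 471 [346.3 178.3]
can top top0 355 [243.4 530.9]
can top e_t 356 [243.4 530.8]
tub top0 1269 [164.9 342.5]
tub e_t 1271 [164.9 342.5]
wrench top0 312 [239.8 193.5]
wrench e_t 317 [239.6 193.5]
lens centre cradle (expect ~85,0) [84.66875125  0.2433033 ]
```

The bystanders haven't moved. The lens centre is at cradle (84.7, 0.2), as expected.

```bash
python3 -c "
from cell import env
print(env.sign_off())"
```

```text
the job is handed in; nothing more can be done
None
```

The lamp is back in its charging cradle, lens up and flat on both saddles, held by the sprung block against the end stop; the tub, can and wrench have not moved, and I handed the job in at about 26 s.

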